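# Run down the screw of a denture flask press with one finger

### The arm

A 6-joint arm with a two-finger parallel gripper is mounted at the origin on the work surface. World frame = base frame: x ahead of the robot, y to its left, z up, the work surface at z = 0. Lengths are in m, angles in rad, forces in N, time in s.
With the tool pointing down it reaches from about 0.3 to 0.775 m from the base axis. Payload 14.6 kg.
Tool frame: the origin (TCP) lies midway between the tips of the shut fingers; the grasp point (between the pads) lies 19 mm behind it; z points along the fingers, y is the line along which they close (so a half turn about z gives the same grasp; the last joint's range is limited). The gripper opens to 85 mm and grips with 20 to 120 N. Pads are 22 mm wide; open, the fingers measure 114 mm over their backs; the gripper's body (76 mm by 85 mm) begins 54 mm behind the grasp point. The pads swing forward as they close: fully open they stand 13 mm farther back than shut.
Start: joints at [1.242, 0.3, 1.521, -0, 1.321, -0.067], TCP at [0.142, 0.531, 0.231] pointing down, gripper open.
Joint ranges: [-3.03, 3.03], [-0.79, 2.21], [0.23, 2.52], [-1.04, 4.18], [0, 3.07], [-2.55, 2.55]. Speed limits (rad/s): [2.22, 2.22, 2.57, 3.14, 3.14, 3.14].

### API

Orientations are given as a rotation vector (axis times angle).
In Python, from bench import sensors, optics, robot, spotter gives the robot as it stands.
- The arm moves only by the tool carry_out, never from a script. Its argument "rows" is a list of rows, each a list of 3 entries, a list of its own where there are three numbers: the shift along the tool's x, y, z in cm, then the turn, a rotation vector about the tool's x, y, z in rad, then the finger opening in cm, from 0 to 8.54. A call has 1 to 8 rows; each row shifts and turns the commanded pose from where the row before left it, along the tool's axes as they then stand; what a row does not reach is not made up. A row lasts 1/12 s, in which the tool goes at most 41.7 mm and 7.16 degrees, less where a joint would pass 70% of its speed; a pose out of reach is approached as far as the arm can. A call is refused whole if a number of a shift passes 4.17 or a number of a turn 0.125, either way. A call with a gripper value outside its range is refused whole. The fingers move at their own pace and stop on an object; "grip_force" is the grip in N (left out, the last holds). Time passes only in rows, so rows that do not move let the fingers close. It gives the time, the measured TCP pose, the force, the opening and the grip force at its end, in the units of the state.
- sensors.get_state(): the state, without advancing time (a new reading comes with each control period).
- optics.grab_frame(name): name is "scene" or "top"; returns a dict with "pixels" (400x640x3 uint8, red, green, blue), "vertical_fov" (degrees; the focal length in pixels is half the picture's height over the tangent of half this angle, whatever the lens; pixels are square), "cx", "cy" (the principal point, pixels), "rvec" (rotation vector, rad) and "tvec" (3), from world to camera coordinates, as OpenCV has them. Camera axes: x right, y down, z forward; pixel columns grow to the right and rows downward; lengths in m; the calibration is good to about 2 mm. A picture is of the moment at which its call begins. There is no depth.
- robot.job_done(): hands the job in; it is judged then, once.
Trained networks look in a picture, given as the dict that the camera call returned (one of the last four; its "shot" number tells which), for a name from the list of things; names that differ only in an ending like _2 or _b are one class to them, and where a whole thing is asked for, a point or a joint stands for the part that bears it (a point fixed in the world has none). Each returns a list of dicts, best first, with "p" (0 to 1); they miss things now and then, are a little off and sometimes report something else, mostly with a low value. They report only what shows in the picture. A call takes as long as a camera call.
- spotter.trace(picture, label): "mask" (400x640 bool, what is visible of it) and "location" ([column, row] in pixels, amid what is visible of it).
- spotter.landmark_of(picture, label): "location" ([column, row] in pixels: a listed point, or the origin of a listed thing).
The state is a dict: "clock": time; "qpos": joint angles; "joint_vel": joint speeds; "joint_efforts": joint torques, N m; "position": TCP position; "tool_rot": TCP orientation; "wrist_force": force on the tool from outside, world axes, zero at the start; "moment": the same for the moment, N m; "finger_gap": opening from 0.0 (shut) to 1.0 (fully open); "grasp_force": force on a finger pad.
Only numpy, scipy, OpenCV 4.12 (cv2) and the standard library are available. Lean on these libraries where they do the work, as an engineer would, in place of code of your own. Each camera call takes 0.05 s, during which the arm holds its last target. There are 200 camera calls.

### The job

The closed brass denture flask stands ready in the bench press. With one fingertip, push an arm of the press's T-handle round clockwise (seen from above) until the pressure plate has come down on the flask and the screw is finger-tight, then take the finger away. Leave the flask and the other things on the bench where they are.

Things in the scene. Friction and masses are not known exactly. Their poses are not given: they have to be found in the camera images.
- press: Fixed bench screw press of grey cast iron. Origin: middle of its underside, on the screw's axis; z up, y along the crosshead. Base 150 (x) x 210 (y) x 22 mm; two 20 mm columns at y = +-82 mm; crosshead 40 mm deep (62 mm wide boss in the middle) from z = 128 to 168 mm, 42 mm brass nut on it up to 173, nuts on the columns up to 177. Only the handle stands higher.
- hub (a point): Centre of the handle's hub, on the screw's axis at the height of the T-bar's axis. The hub is 38 mm wide and reaches 17 mm above and below this point. It sinks 6 mm per clockwise turn of the handle; 212 mm above the bench when the plate touches the flask.
- ball_a (a point): Centre of the black ball (26 mm) ending one arm of the T-handle, 95 mm from the axis. A straight level bar, 12 mm diameter, runs from ball to ball through the hub; it can be pushed 25 to 80 mm from the axis on either arm. It turns against about 0.13 N m of friction (2 N at 65 mm) and stays where it is left.
- ball_b (a point): Centre of the like ball ending the other arm.
- handle (a joint): Angle of the handle, rad, growing clockwise seen from above (the closing sense), 6.28 per turn, 6 mm of plate travel per turn. At the start 1.3 to 5.9; the plate meets the flask at about 9.42, the screw then stiffens (6 N at 65 mm by 9.7, where it stops dead) and when let go springs back to no less than 9.5 or stays. At 0 the screw is fully open.
- plate: Round steel pressure plate, 88 mm diameter, 14 mm thick, under the screw, guided on both columns. Origin: middle of its underside. It goes down as the handle is turned clockwise and stops on the flask, its underside then 86 mm above the bench.
- flask: Loose closed brass denture flask, oblong with round ends, 84 (x) x 108 (y) x 64 mm high, about 0.85 kg, standing on the press's base under the plate. Origin: middle of its underside, 22 mm above the bench. Not to be handled.
- model: Bystander: loose stone dental model on a hexagonal blue base, 72 mm wide, 38 mm high. Origin: middle of its underside.
- lamp: Bystander: loose unlit glass spirit lamp with metal cap, 78 mm wide, 96 mm high. Origin: middle of its underside.
- knife: Bystander: loose wax knife with wooden handle, 160 mm long, 8 mm thick, lying on the bench. Origin: on its underside near the middle; x runs towards the blade.

How it is judged:
By the outcome, as a careful person would: the job done as asked, in the order asked, and still so for the second after the job is handed in, with the robot touching nothing.
It also fails if it takes over 58 s, if anything falls off the work surface, if the arm or the gripper's body presses on something with over 40 N, if the wrist force passes 120 N, or if a joint passes its speed limit or range.

## Working session

There is one attempt and no reset: what is moved stays moved. The work goes in short steps, Python scripts to look and compute and a tool call to move; the robot and the scene stay as the last step left them, time stands still between calls to the robot, and variables do not carry over. Pictures are saved under pics/ and viewed, at most 10 in all, crops included, and the job is handed in when it is done.

Besides the shell and the picture viewer there is one more tool, called after "Emit:" by a JSON object that holds its "fn" and its "kwargs". carry_out: Moves the arm, as the interface text tells. Its arguments: {"type":"object","properties":{"rows":{"type":"array","items":{"type":"array"}},"grip_force":{"type":"number"}},"required":["rows"]}

```bash
mkdir -p pics; cat > h.py <<'E'
import numpy as np, cv2
from bench import sensors, optics, robot, spotter
def cam(f):
    R=cv2.Rodrigues(np.array(f["rvec"],float))[0]; t=np.array(f["tvec"],float)
    F=200/np.tan(np.radians(f["vertical_fov"])/2)
    return R,t,F
def ray(f,uv):
    R,t,F=cam(f); d=R.T@np.array([(uv[0]-f["cx"])/F,(uv[1]-f["cy"])/F,1.]); return -R.T@t,d
def atz(f,uv,z):
    o,d=ray(f,uv); return o+d*(z-o[2])/d[2]
def proj(f,p):
    R,t,F=cam(f); c=R@np.array(p)+t; return [F*c[0]/c[2]+f["cx"],F*c[1]/c[2]+f["cy"]]
def tri(fs,uvs):
    A=np.zeros((3,3));b=np.zeros(3)
    for f,u in zip(fs,uvs):
        o,d=ray(f,u); d/=np.linalg.norm(d); M=np.eye(3)-np.outer(d,d); A+=M;b+=M@o
    return np.linalg.solve(A,b)
E
python3 - <<'E'
from h import *
s=optics.grab_frame("scene"); t=optics.grab_frame("top")
im=np.vstack([s["pixels"],t["pixels"]])
cv2.imwrite("pics/a.png",cv2.resize(im[:,:,::-1],None,fx=.75,fy=.75,interpolation=cv2.INTER_AREA))
print(s["vertical_fov"],t["vertical_fov"],ray(s,(320,200)),ray(t,(320,200)))
for n in ["press","hub","ball_a","ball_b","plate","flask","model","lamp","knife"]:
    for k,f in (("s",s),("t",t)):
        print(n,k,[(np.round(d["location"],1).tolist(),round(d["p"],2)) for d in spotter.landmark_of(f,n)][:3])
print(sensors.get_state())
E
```

```text
46.812051859599514 51.15078821409938 (array([1.41204391, 0.10633484, 0.67011256]), array([-0.84151365, -0.02157218, -0.53983671])) (array([0.41270702, 0.07422514, 1.24737605]), array([ 0.15988795,  0.02326569, -0.98697029]))
press s [([307.6, 257.0], 0.65), ([212.1, 246.8], 0.32)]
press t [([335.5, 205.0], 0.6)]
hub s []
hub t [([339.8, 198.0], 0.57)]
ball_a s [([255.2, 177.8], 0.9), ([341.9, 165.1], 0.61)]
ball_a t [([303.1, 203.4], 0.9), ([379.1, 183.6], 0.61)]
ball_b s [([255.2, 177.8], 0.9), ([341.9, 165.1], 0.61)]
ball_b t [([303.1, 203.4], 0.9), ([379.1, 183.6], 0.61)]
plate s [([303.6, 221.1], 0.61)]
plate t [([342.6, 199.5], 0.77)]
flask s [([306.8, 247.3], 0.59)]
flask t [([337.6, 206.8], 0.52)]
model s [([386.4, 263.5], 0.76)]
model t [([275.0, 198.7], 0.86)]
lamp s [([214.1, 244.5], 0.89)]
lamp t [([408.5, 215.9], 0.67)]
knife s [([293.5, 299.7], 0.54)]
knife t [([341.5, 161.4], 0.68)]
{'clock': 1.0, 'qpos': array([ 1.24241615e+00,  2.99888670e-01,  1.52099337e+00,  1.33304781e-05,
        1.32069716e+00, -6.65814366e-02]), 'joint_vel': array([-6.05433082e-05,  4.84711933e-04, -1.50114375e-03, -6.71189151e-04,
       -9.50962529e-04,  5.39326200e-04]), 'joint_efforts': array([ 6.67757195e-04, -5.43365943e+01, -3.61971366e+01,  4.01310149e-05,
        6.42953364e-04, -4.11867660e-06]), 'position': array([0.14233804, 0.53125612, 0.23128961]), 'tool_rot': array([-4.10062947e-01, -3.11470541e+00, -2.46928796e-05]), 'wrist_force': array([0.28362737, 0.72049507, 0.01304464]), 'moment': array([-0.03121923,  0.01176203, -0.02631392]), 'grasp_force': 0.0, 'finger_gap': 1.0028843708891586}
```

View pics/a.png

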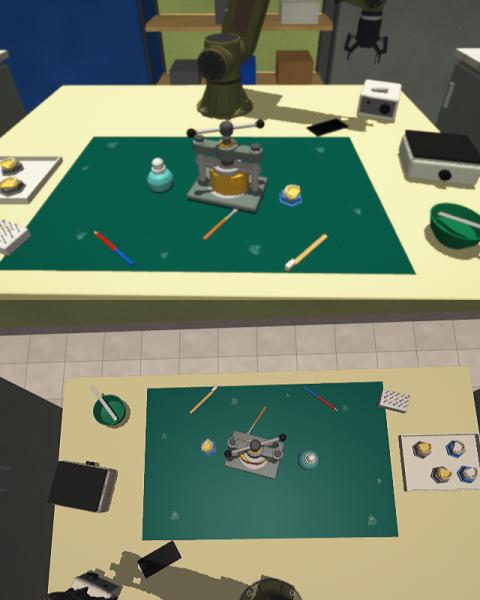

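```bash
python3 - <<'E'
from h import *
s=optics.grab_frame("scene"); t=optics.grab_frame("top")
g=lambda f,n:[d["location"] for d in spotter.landmark_of(f,n)]
S=sorted(g(s,"ball_a")[:2],key=lambda u:u[0]); T=sorted(g(t,"ball_a")[:2],key=lambda u:-u[0])
B=[tri([s,t],[a,b]) for a,b in zip(S,T)]
for b,a,c in zip(B,S,T): print(b.round(4),np.round(a,1),np.round(c,1), np.round(proj(s,b),1),np.round(proj(t,b),1), [atz(t,c,.216).round(4),atz(s,a,.216).round(4)])
print("mid",(B[0]+B[1])/2,"len",np.linalg.norm(B[0]-B[1]))
for n,z in(("hub",.216),("press",0),("flask",.022),("plate",.09),("lamp",0),("model",0),("knife",0)):
    print(n,[atz(f,l[0],z).round(3) for f in(s,t) for l in [g(f,n)] if l])
for k,f in(("s",s),("t",t)):
    u=proj(f,(B[0]+B[1])/2); x,y=int(u[0]),int(u[1])
    c=f["pixels"][y-70:y+110 if k=="s" else y+70, x-130:x+130]
    cv2.imwrite(f"pics/b{k}.png",cv2.resize(c[:,:,::-1],None,fx=3,fy=3,interpolation=cv2.INTER_CUBIC))
    print(k,x-130,y-70)
E
```

```text
[ 0.6187 -0.0415  0.208 ] [252.3 179.9] [372.5 184.5] [255.8 180.1] [375.2 184.1] [array([ 0.6161, -0.0337,  0.216 ]), array([ 0.6317, -0.0459,  0.216 ])]
[0.5678 0.1418 0.2119] [343.9 166.4] [300.2 205.4] [347.2 166.2] [302.9 205.4] [array([0.5672, 0.1483, 0.216 ]), array([0.5763, 0.1348, 0.216 ])]
mid [0.59325382 0.05016697 0.20996659] len 0.19024919657588144
hub [array([0.599, 0.053, 0.216]), array([0.586, 0.056, 0.216])]
press [array([0.6  , 0.055, 0.   ]), array([0.596, 0.052, 0.   ])]
flask [array([0.597, 0.055, 0.022]), array([0.598, 0.049, 0.022])]
plate [array([0.593, 0.058, 0.09 ]), array([0.594, 0.04 , 0.09 ])]
lamp [array([ 0.569, -0.172,  0.   ]), array([ 0.562, -0.166,  0.   ])]
model [array([0.625, 0.234, 0.   ]), array([0.615, 0.232, 0.   ])]
knife [array([0.729, 0.032, 0.   ]), array([0.729, 0.027, 0.   ])]
s 172 102
t 209 124
```

View pics/bt.png

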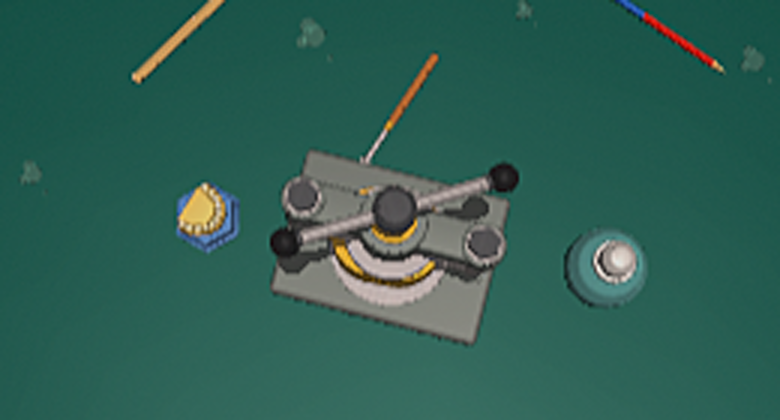

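View pics/bs.png

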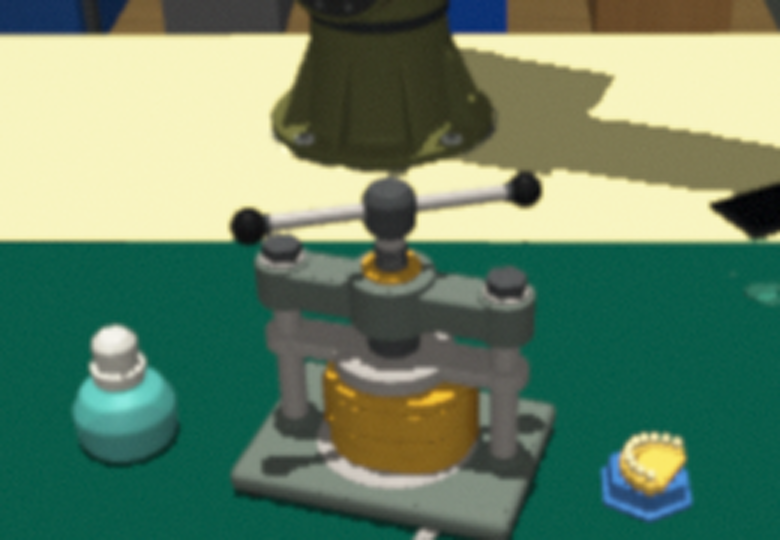

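```bash
python3 - <<'E'
from h import *
s=optics.grab_frame("scene"); t=optics.grab_frame("top")
T=lambda x,y:(209+(x-1)/3,124+(y-1)/3); S=lambda x,y:(172+(x-1)/3,102+(y-1)/3)
b1=tri([s,t],[S(247,226),T(503,178)]); b2=tri([s,t],[S(525,189),T(285,243)])
print(b1,b2,(b1+b2)/2,np.linalg.norm(b1-b2))
for p,a,c in((b1,S(247,226),T(503,178)),(b2,S(525,189),T(285,243))): print(np.array(proj(s,p))-a,np.array(proj(t,p))-c)
n=[atz(t,T(303,195),.177),atz(t,T(485,240),.177)];print(n,(n[0]+n[1])/2,np.linalg.norm(n[0]-n[1]))
n=[atz(s,S(281,242),.177),atz(s,S(507,274),.177)];print(n,(n[0]+n[1])/2,np.linalg.norm(n[0]-n[1]))
h=tri([s,t],[S(391,192),T(395,204)]);print("hubtop",h)
E
```

```text
[ 0.61982966 -0.04386975  0.2157227 ] [0.56891205 0.14013015 0.21602465] [0.59437086 0.0481302  0.21587367] 0.1909153222846224
[0.18840754 0.01172529] [ 0.1473937  -0.02334154]
[-0.26649242  0.01425796] [-0.2202174   0.00143764]
[array([0.61667354, 0.12586944, 0.177     ]), array([ 0.57356755, -0.03024861,  0.177     ])] [0.59512055 0.04781041 0.177     ] 0.161959790580092
[array([ 0.5748049 , -0.02994868,  0.177     ]), array([0.61698844, 0.12794622, 0.177     ])] [0.59589667 0.04899877 0.177     ] 0.16343271083570354
hubtop [0.59732189 0.04887937 0.22907938]
```

Top crop: balls at (503,178) and (285,243), hub at (395,204), nuts at (303,195) and (485,240). Scene crop: the same handle and the open space around it. The axis is at about (0.595, 0.048), the bar height about 0.216, and the arm on the robot's left lies at azimuth 105°. I'll go to azimuth 145°, r 58 mm, above it first.

```bash
cat >> h.py <<'E'
C=np.array([.595,.048])
def st():
    s=sensors.get_state(); return s,np.array(s["position"]),cv2.Rodrigues(np.array(s["tool_rot"]))[0]
def rows(pts):
    s,p,R=st()
    for q in pts: print((R.T@(np.array(q)-p)*100).round(2).tolist()); p=np.array(q)
def info():
    s,p,R=st(); d=p[:2]-C; a=np.arctan2(d[1],d[0]); f=np.array(s["wrist_force"])
    print("t",round(s["clock"],2),"p",p.round(4),"az",round(np.degrees(a),1),"r",round(np.hypot(*d),4),"f",f.round(1),"tang(cw)",round(f[0]*np.sin(a)-f[1]*np.cos(a),1),"gap",round(s["finger_gap"],2),"q6",round(s["qpos"][5],2))
    return p,a
def orb(step,n,r=.058,z=.196):
    p,a=info(); rows([[C[0]+r*np.cos(a-step*k),C[1]+r*np.sin(a-step*k),z] for k in range(1,n+1)])
E
python3 - <<'E'
from h import *
s,p,R=st(); print(R.round(3)); q=np.array([.5475,.081,.30]); rows([p+(q-p)*k/18 for k in range(1,3)]); info()
E
```

```text
[[-0.966  0.259  0.   ]
 [ 0.259  0.966 -0.   ]
 [-0.    -0.    -1.   ]]
[-2.82, -1.83, -0.38]
[-2.82, -1.83, -0.38]
t 2.0 p [0.1424 0.5312 0.2313] az 133.1 r 0.6621 f [ 0.1  0.2 -0.5] tang(cw) 0.2 gap 1.0 q6 -0.07
```

Emit:
{"fn": "carry_out", "kwargs": {"rows": [[[-2.8, -1.8, -0.9], [0, 0, 0], 0], [[-2.8, -1.8, -0.9], [0, 0, 0], 0], [[-2.8, -1.8, -0.9], [0, 0, 0], 0], [[-2.8, -1.8, -0.9], [0, 0, 0], 0], [[-2.8, -1.8, -0.9], [0, 0, 0], 0], [[-2.8, -1.8, -0.9], [0, 0, 0], 0], [[-2.8, -1.8, -0.9], [0, 0, 0], 0], [[-2.8, -1.8, -0.6], [0, 0, 0], 0]]}}

```text
clock: 2.67
position: [0.3223, 0.3329, 0.3013]
tool_rot: [0.41, 3.114, 0.001]
wrist_force: [-0.3, 0.1, -0.1]
finger_gap: -0.001
grasp_force: 0.0
```

Emit:
{"fn": "carry_out", "kwargs": {"rows": [[[-2.8, -1.8, 0], [0, 0, 0], 0], [[-2.8, -1.8, 0], [0, 0, 0], 0], [[-2.8, -1.8, 0], [0, 0, 0], 0], [[-2.8, -1.8, 0], [0, 0, 0], 0], [[-2.8, -1.8, 0], [0, 0, 0], 0], [[-2.8, -1.8, 0], [0, 0, 0], 0], [[-2.8, -1.8, 0], [0, 0, 0], 0], [[-2.8, -1.8, 0], [0, 0, 0], 0]]}}

```text
clock: 3.33
position: [0.5014, 0.1356, 0.3004]
tool_rot: [0.41, 3.114, 0.0]
wrist_force: [0.2, 0.1, 0.7]
finger_gap: 0.001
grasp_force: 0.0
```

```bash
python3 - <<'E'
from h import *
info(); rows([[.5475,.081,.30],[.5475,.081,.196]])
E
```

```text
t 3.33 p [0.5014 0.1356 0.3004] az 136.9 r 0.1282 f [0.2 0.1 0.7] tang(cw) 0.2 gap 0.0 q6 -1.12
[-5.86, -4.08, 0.04]
[0.0, -0.0, 10.4]
```

Emit:
{"fn": "carry_out", "kwargs": {"rows": [[[-2.9, -2.0, 0], [0, 0, 0], 0], [[-2.9, -2.0, 0], [0, 0, 0], 0], [[0, 0, 0], [0, 0, 0], 0], [[0, 0, 2.5], [0, 0, 0], 0], [[0, 0, 2.5], [0, 0, 0], 0], [[0, 0, 2.5], [0, 0, 0], 0], [[0, 0, 2.5], [0, 0, 0], 0], [[0, 0, 0.4], [0, 0, 0], 0]]}}

```text
clock: 4.0
position: [0.5446, 0.0834, 0.1923]
tool_rot: [-0.409, -3.109, 0.002]
wrist_force: [-0.3, 0.4, -1.0]
finger_gap: 0.0
grasp_force: 0.0
```

```bash
python3 - <<'E'
from h import *
orb(.15,8)
t=optics.grab_frame("top"); u=proj(t,[*C,.216]);x,y=map(int,u)
cv2.imwrite("pics/c.png",cv2.resize(t["pixels"][y-60:y+60,x-80:x+80,::-1],None,fx=4,fy=4))
E
```

```text
t 4.0 p [0.5446 0.0834 0.1923] az 144.9 r 0.0616 f [-0.3  0.4 -1. ] tang(cw) 0.2 gap 0.0 q6 -1.22
[-0.7, 0.67, -0.38]
[-0.47, 0.73, -0.0]
[-0.58, 0.65, -0.0]
[-0.67, 0.56, -0.0]
[-0.74, 0.45, -0.01]
[-0.8, 0.33, -0.01]
[-0.84, 0.21, -0.01]
[-0.87, 0.08, -0.01]
```

View pics/c.png

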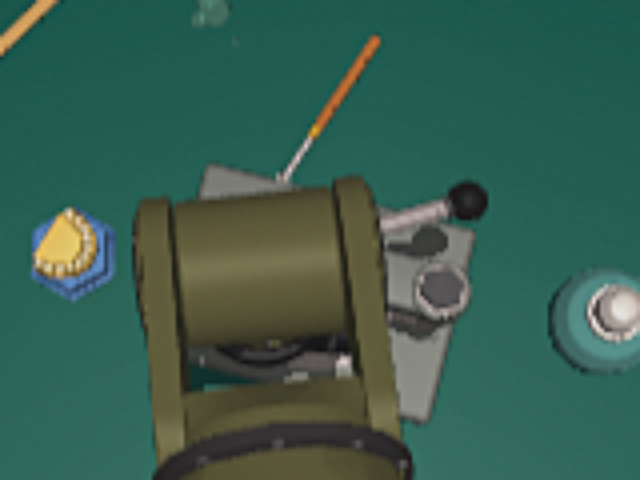

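The arm hides the handle's near part; the far ball is still at (467,200), so the bar hasn't moved. Now orbiting clockwise.

Emit:
{"fn": "carry_out", "kwargs": {"rows": [[[-0.7, 0.7, -0.2], [0, 0, 0], 0], [[-0.5, 0.7, 0], [0, 0, 0], 0], [[-0.6, 0.65, 0], [0, 0, 0], 0], [[-0.7, 0.55, 0], [0, 0, 0], 0], [[-0.75, 0.45, 0], [0, 0, 0], 0], [[-0.8, 0.3, 0], [0, 0, 0], 0], [[-0.85, 0.2, 0], [0, 0, 0], 0], [[-0.85, 0.1, 0], [0, 0, 0], 0]]}}

```text
clock: 4.72
position: [0.6118, 0.1044, 0.1989]
tool_rot: [-0.409, -3.115, -0.0]
wrist_force: [-3.7, 0.7, 0.6]
finger_gap: -0.003
grasp_force: 1.4
```

```bash
python3 - <<'E'
from h import *
orb(.18,8)
t=optics.grab_frame("scene"); u=proj(t,[*C,.216]);x,y=map(int,u)
cv2.imwrite("pics/d.png",cv2.resize(t["pixels"][y-60:y+80,x-80:x+80,::-1],None,fx=4,fy=4))
E
```

```text
t 4.72 p [0.6118 0.1044 0.1989] az 73.5 r 0.0588 f [-3.7  0.7  0.6] tang(cw) -3.7 gap -0.0 q6 -1.2
[-1.03, -0.21, 0.29]
[-1.0, -0.31, -0.0]
[-0.93, -0.48, -0.0]
[-0.83, -0.64, -0.0]
[-0.7, -0.77, -0.0]
[-0.55, -0.89, -0.0]
[-0.38, -0.97, -0.0]
[-0.2, -1.02, -0.0]
```

View pics/d.png

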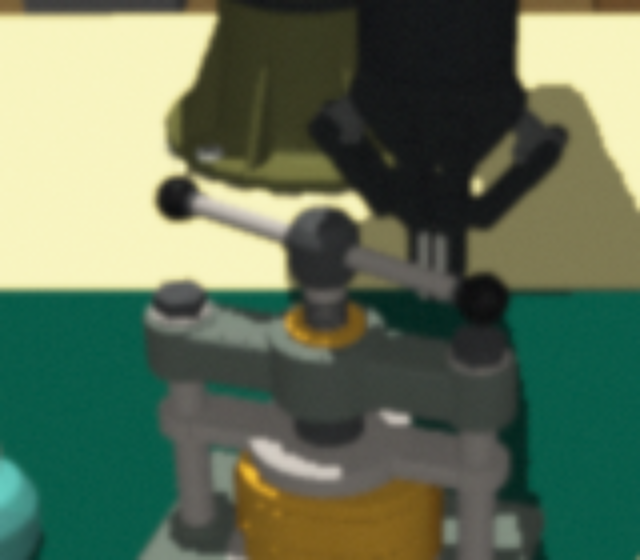

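Finger (430,270) is behind the bar close to the near ball (480,297), pushing it round as intended. Continuing.

Emit:
{"fn": "carry_out", "kwargs": {"rows": [[[-1.0, -0.2, 0.3], [0, 0, 0], 0], [[-1.0, -0.3, 0], [0, 0, 0], 0], [[-0.9, -0.5, 0], [0, 0, 0], 0], [[-0.8, -0.65, 0], [0, 0, 0], 0], [[-0.7, -0.75, 0], [0, 0, 0], 0], [[-0.55, -0.9, 0], [0, 0, 0], 0], [[-0.4, -0.95, 0], [0, 0, 0], 0], [[-0.2, -1.0, 0], [0, 0, 0], 0]]}}

```text
clock: 5.43
position: [0.6514, 0.0378, 0.1952]
tool_rot: [0.41, 3.114, 0.001]
wrist_force: [-1.4, 4.4, -1.3]
finger_gap: -0.001
grasp_force: 1.6
```

```bash
python3 - <<'E'
from h import *
orb(.18,8)
E
```

```text
t 5.43 p [0.6514 0.0378 0.1952] az -10.3 r 0.0573 f [-1.4  4.4 -1.3] tang(cw) -4.1 gap -0.0 q6 -1.31
[-0.06, -1.04, -0.08]
[0.19, -1.02, -0.0]
[0.37, -0.97, -0.0]
[0.54, -0.89, -0.0]
[0.69, -0.78, -0.0]
[0.82, -0.64, -0.0]
[0.92, -0.48, -0.0]
[1.0, -0.31, -0.0]
```

Emit:
{"fn": "carry_out", "kwargs": {"rows": [[[-0.05, -1.05, 0], [0, 0, 0], 0], [[0.2, -1.0, 0], [0, 0, 0], 0], [[0.35, -0.95, 0], [0, 0, 0], 0], [[0.55, -0.9, 0], [0, 0, 0], 0], [[0.7, -0.8, 0], [0, 0, 0], 0], [[0, 0, 0], [0, 0, 0], 0]]}}

```text
clock: 5.93
position: [0.6209, -0.0037, 0.1958]
tool_rot: [0.412, 3.114, -0.001]
wrist_force: [-0.2, 0.4, -0.4]
finger_gap: 0.003
grasp_force: 0.0
```

```bash
python3 - <<'E'
from h import *
orb(.07,8)
s=optics.grab_frame("scene"); t=optics.grab_frame("top")
info()
out=[]
for k in (s,t):
    print([(np.round(d["location"],1).tolist(),round(d["p"],2)) for d in spotter.landmark_of(k,"ball_a")][:2])
    x,y=map(int,proj(k,[*C,.2])); out.append(k["pixels"][y-60:y+70,x-80:x+80,::-1])
cv2.imwrite("pics/e.png",cv2.resize(np.hstack(out),None,fx=2.5,fy=2.5))
E
```

```text
t 5.93 p [ 0.6209 -0.0037  0.1958] az -63.4 r 0.0579 f [-0.2  0.4 -0.4] tang(cw) 0.0 gap 0.0 q6 -1.37
[0.3, -0.27, -0.02]
[0.33, -0.24, 0.0]
[0.35, -0.21, -0.0]
[0.36, -0.19, -0.0]
[0.37, -0.16, -0.0]
[0.38, -0.14, -0.0]
[0.39, -0.11, -0.0]
[0.4, -0.08, -0.0]
t 6.03 p [ 0.622  -0.0027  0.1958] az -62.0 r 0.0574 f [-0.4  0.6  0.4] tang(cw) 0.1 gap 0.0 q6 -1.37
[([252.8, 177.8], 0.59), ([348.3, 171.8], 0.57)]
[([304.5, 198.7], 0.51)]
```

View pics/e.png

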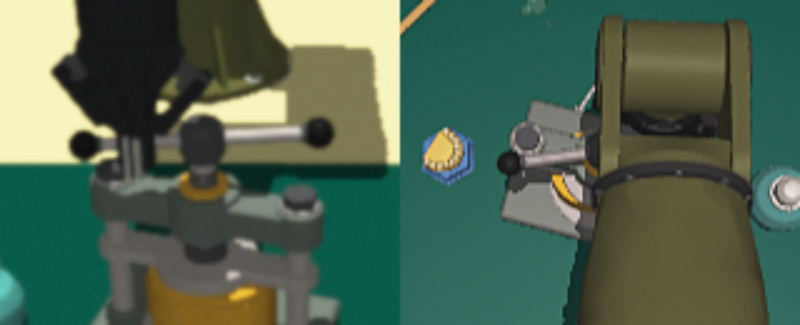

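The near ball (83,145 scene half) is just ahead of the finger; the opposite ball is at (508,162) in the top half. The handle has turned about 190° freely. Now smaller steps, watching force.

Emit:
{"fn": "carry_out", "kwargs": {"rows": [[[0.3, -0.25, 0], [0, 0, 0], 0], [[0.35, -0.25, 0], [0, 0, 0], 0], [[0.35, -0.2, 0], [0, 0, 0], 0], [[0.35, -0.2, 0], [0, 0, 0], 0], [[0.4, -0.15, 0], [0, 0, 0], 0], [[0.4, -0.15, 0], [0, 0, 0], 0], [[0.4, -0.1, 0], [0, 0, 0], 0], [[0.4, -0.1, 0], [0, 0, 0], 0]]}}

```text
clock: 6.8
position: [0.5897, -0.008, 0.1955]
tool_rot: [0.41, 3.114, -0.0]
wrist_force: [3.8, 0.4, 0.4]
finger_gap: -0.002
grasp_force: 1.4
```

```bash
python3 - <<'E'
from h import *
orb(.09,8)
E
```

```text
t 6.8 p [ 0.5897 -0.008   0.1955] az -95.4 r 0.0563 f [3.8 0.4 0.4] tang(cw) -3.8 gap -0.0 q6 -1.38
[0.49, -0.23, -0.05]
[0.52, -0.02, -0.0]
[0.52, 0.03, -0.0]
[0.52, 0.08, -0.0]
[0.51, 0.12, -0.0]
[0.49, 0.17, -0.0]
[0.48, 0.21, -0.0]
[0.46, 0.25, -0.0]
```

Emit:
{"fn": "carry_out", "kwargs": {"rows": [[[0.5, -0.2, 0], [0, 0, 0], 0], [[0.5, 0, 0], [0, 0, 0], 0], [[0.5, 0, 0], [0, 0, 0], 0], [[0.5, 0.1, 0], [0, 0, 0], 0], [[0.5, 0.1, 0], [0, 0, 0], 0], [[0.5, 0.15, 0], [0, 0, 0], 0], [[0.5, 0.2, 0], [0, 0, 0], 0], [[0.45, 0.25, 0], [0, 0, 0], 0]]}}

```text
clock: 7.47
position: [0.5529, 0.0083, 0.1953]
tool_rot: [-0.41, -3.115, 0.0]
wrist_force: [2.1, -2.1, 0.5]
finger_gap: 0.001
grasp_force: 1.4
```

```bash
python3 - <<'E'
from h import *
orb(.09,8)
s=optics.grab_frame("scene"); t=optics.grab_frame("top")
for k in (s,t):
    print([(np.round(d["location"],1).tolist(),round(d["p"],2),atz(k,d["location"],.213).round(3)) for d in spotter.landmark_of(k,"ball_a")][:2])
E
```

```text
t 7.47 p [0.5529 0.0083 0.1953] az -136.6 r 0.0579 f [ 2.1 -2.1  0.5] tang(cw) -3.0 gap 0.0 q6 -1.36
[0.44, 0.28, -0.07]
[0.4, 0.33, -0.0]
[0.37, 0.37, -0.0]
[0.34, 0.4, -0.0]
[0.3, 0.43, -0.0]
[0.26, 0.45, -0.0]
[0.22, 0.47, -0.0]
[0.18, 0.49, -0.0]
[([318.2, 196.8], 0.72, array([0.689, 0.085, 0.213]))]
[([323.6, 159.2], 0.71, array([0.685, 0.087, 0.213])), ([350.9, 228.4], 0.53, array([0.507, 0.024, 0.213]))]
```

Emit:
{"fn": "carry_out", "kwargs": {"rows": [[[0.45, 0.3, 0], [0, 0, 0], 0], [[0.4, 0.35, 0], [0, 0, 0], 0], [[0.35, 0.35, 0], [0, 0, 0], 0], [[0.35, 0.4, 0], [0, 0, 0], 0], [[0.3, 0.45, 0], [0, 0, 0], 0], [[0.25, 0.45, 0], [0, 0, 0], 0], [[0.2, 0.45, 0], [0, 0, 0], 0], [[0.2, 0.5, 0], [0, 0, 0], 0]]}}

```text
clock: 8.33
position: [0.5376, 0.0463, 0.1953]
tool_rot: [-0.41, -3.115, 0.0]
wrist_force: [0.8, -5.1, -0.8]
finger_gap: 0.001
grasp_force: 1.9
```

```bash
python3 - <<'E'
from h import *
orb(.09,8)
s=optics.grab_frame("scene"); t=optics.grab_frame("top")
for k in (s,t):
    print([(np.round(d["location"],1).tolist(),round(d["p"],2),atz(k,d["location"],.213).round(3)) for d in spotter.landmark_of(k,"ball_a")][:2])
E
```

```text
t 8.33 p [0.5376 0.0463 0.1953] az -178.3 r 0.0575 f [ 0.8 -5.1 -0.8] tang(cw) -5.1 gap 0.0 q6 -1.29
[0.18, 0.49, -0.07]
[0.08, 0.52, -0.0]
[0.03, 0.52, -0.0]
[-0.01, 0.52, -0.0]
[-0.06, 0.52, -0.0]
[-0.11, 0.51, -0.0]
[-0.15, 0.5, -0.0]
[-0.2, 0.48, -0.0]
[([314.4, 156.3], 0.81, array([0.525, 0.073, 0.213])), ([283.8, 197.5], 0.76, array([0.691, 0.021, 0.213]))]
[([353.5, 158.1], 0.85, array([0.686, 0.011, 0.213])), ([324.4, 231.6], 0.5, array([0.501, 0.089, 0.213]))]
```

Force rises slightly; smaller steps now.

Emit:
{"fn": "carry_out", "kwargs": {"rows": [[[0.05, 0.25, 0], [0, 0, 0], 0], [[0.05, 0.25, 0], [0, 0, 0], 0], [[0.05, 0.25, 0], [0, 0, 0], 0], [[0, 0, 0], [0, 0, 0], 0]]}}

```text
clock: 8.87
position: [0.5382, 0.0533, 0.1952]
tool_rot: [-0.411, -3.115, 0.001]
wrist_force: [0.4, -3.9, -1.5]
finger_gap: 0.001
grasp_force: 1.8
```

```bash
python3 - <<'E'
from h import *
orb(.05,6)
E
```

```text
t 8.87 p [0.5382 0.0533 0.1952] az 174.7 r 0.057 f [ 0.4 -3.9 -1.5] tang(cw) -3.8 gap 0.0 q6 -1.28
[0.14, 0.27, -0.08]
[0.03, 0.29, -0.0]
[0.01, 0.29, -0.0]
[-0.0, 0.29, -0.0]
[-0.02, 0.29, -0.0]
[-0.03, 0.29, -0.0]
```

Still about friction level. Continuing.

Emit:
{"fn": "carry_out", "kwargs": {"rows": [[[0.1, 0.3, 0], [0, 0, 0], 0], [[0.05, 0.3, 0], [0, 0, 0], 0], [[0, 0.3, 0], [0, 0, 0], 0], [[0, 0.3, 0], [0, 0, 0], 0], [[0, 0, 0], [0, 0, 0], 0]]}}

```text
clock: 9.28
position: [0.5388, 0.0604, 0.195]
tool_rot: [-0.414, -3.111, 0.016]
wrist_force: [-14.9, -43.6, 5.6]
finger_gap: -0.003
grasp_force: 22.0
```

```bash
python3 - <<'E'
from h import *
orb(.06,6)
s=optics.grab_frame("scene"); t=optics.grab_frame("top")
for k in (s,t):
    print([(np.round(d["location"],1).tolist(),round(d["p"],2),atz(k,d["location"],.213).round(3)) for d in spotter.landmark_of(k,"ball_a")][:2])
E
```

```text
t 9.28 p [0.5388 0.0604 0.195 ] az 167.5 r 0.0576 f [-14.9 -43.6   5.6] tang(cw) -45.8 gap -0.0 q6 -1.25
[0.05, 0.34, -0.1]
[-0.02, 0.35, -0.0]
[-0.04, 0.35, -0.0]
[-0.06, 0.34, -0.0]
[-0.08, 0.34, -0.0]
[-0.1, 0.33, -0.0]
[([323.9, 155.2], 0.95, array([0.52 , 0.093, 0.213]))]
[([359.0, 164.4], 0.52, array([ 0.669, -0.002,  0.213]))]
```

45 N: the dead stop (handle turned about 5.6 rad, matching the height estimate). Backing off, then up and away.

Emit:
{"fn": "carry_out", "kwargs": {"rows": [[[0, -0.4, 0], [0, 0, 0], 0], [[0, -0.8, 0], [0, 0, 0], 0], [[0, -1.0, 0], [0, 0, 0], 0], [[0, 0, -2], [0, 0, 0], 0], [[0, 0, -3], [0, 0, 0], 0], [[0, 0, -4], [0, 0, 0], 0], [[0, 0, -2], [0, 0, 0], 0], [[0, 0, 0], [0, 0, 0], 0]]}}

```text
clock: 10.15
position: [0.5351, 0.0442, 0.3104]
tool_rot: [0.409, 3.107, 0.002]
wrist_force: [1.1, 0.2, 0.2]
finger_gap: 0.0
grasp_force: 0.0
```

Emit:
{"fn": "carry_out", "kwargs": {"rows": [[[3, 1.5, 0], [0, 0, 0], 0], [[3, 2, 0], [0, 0, 0], 0], [[3, 3, 0], [0, 0, 0], 0], [[3, 3, 0], [0, 0, 0], 0], [[3, 3, 0], [0, 0, 0], 0], [[3, 3, 0], [0, 0, 0], 0], [[2, 3, 0], [0, 0, 0], 0], [[0, 3, 0], [0, 0, 0], 0]]}}

```text
clock: 10.82
position: [0.3954, 0.3032, 0.3057]
tool_rot: [0.406, 3.115, 0.002]
wrist_force: [0.7, -1.5, 0.8]
finger_gap: 0.001
grasp_force: 0.0
```

```bash
python3 - <<'E'
from h import *
info()
s=optics.grab_frame("scene"); t=optics.grab_frame("top")
for k in (s,t):
    print([(np.round(d["location"],1).tolist(),round(d["p"],2),atz(k,d["location"],.212).round(3)) for d in spotter.landmark_of(k,"ball_a")][:2])
for n,z in(("flask",.022),("plate",.086),("lamp",0),("model",0),("knife",0)):
    print(n,[atz(f,l[0]["location"],z).round(3) for f in(s,t) for l in [spotter.landmark_of(f,n)] if l])
out=[]
for k in (s,t):
    x,y=map(int,proj(k,[*C,.15])); out.append(k["pixels"][y-70:y+70,x-80:x+80,::-1])
cv2.imwrite("pics/f.png",cv2.resize(np.hstack(out),None,fx=2.5,fy=2.5,interpolation=cv2.INTER_CUBIC))
E
```

```text
t 10.82 p [0.3954 0.3032 0.3057] az 128.0 r 0.324 f [ 0.7 -1.5  0.8] tang(cw) -0.4 gap 0.0 q6 -0.73
[([317.1, 151.3], 0.8, array([0.5  , 0.078, 0.212])), ([279.8, 199.1], 0.68, array([0.695, 0.014, 0.212]))]
[([320.9, 228.8], 0.74, array([0.508, 0.098, 0.212])), ([353.6, 160.6], 0.61, array([0.68 , 0.011, 0.212]))]
flask [array([0.595, 0.056, 0.022]), array([0.593, 0.051, 0.022])]
plate [array([0.601, 0.051, 0.086]), array([0.595, 0.047, 0.086])]
lamp [array([ 0.561, -0.16 ,  0.   ]), array([ 0.575, -0.15 ,  0.   ])]
model [array([0.625, 0.237, 0.   ]), array([0.624, 0.235, 0.   ])]
knife [array([0.736, 0.034, 0.   ]), array([0.74 , 0.034, 0.   ])]
```

View pics/f.png

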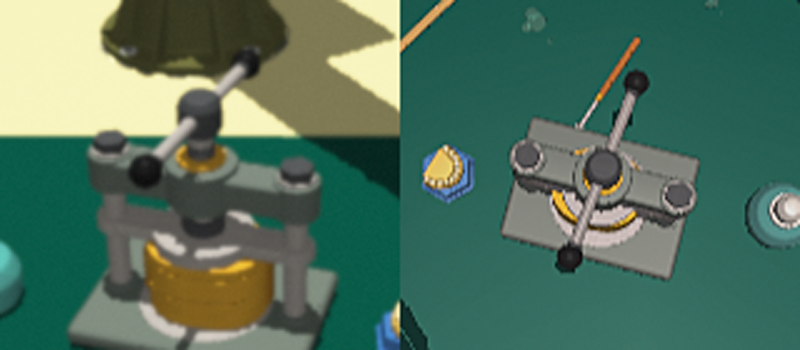

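```bash
python3 - <<'E'
from h import *
s=optics.grab_frame("scene"); t=optics.grab_frame("top")
def o(k):
    x,y=map(int,proj(k,[*C,.15])); return x-80,y-70
a,b=o(s),o(t); q=lambda f,x,y:(f[0]+x/2.5-.3,f[1]+y/2.5-.3)
p1=tri([s,t],[q(a,145,171),q(b,635-400,83)]); p2=tri([s,t],[q(a,248,62),q(b,569-400,259)])
d=p1-p2; print(p1,p2,(p1+p2)/2,np.linalg.norm(d),np.degrees(np.arctan2(d[1],d[0]))); info()
E
```

```text
[0.6823628  0.01284584 0.21049703] [0.50408521 0.08535709 0.21132805] [0.59322401 0.04910146 0.21091254] 0.19246160875523702 -22.13316442203877
t 11.62 p [0.3982 0.3009 0.3053] az 127.9 r 0.3205 f [-0.1 -0.  -0.3] tang(cw) -0.1 gap -0.0 q6 -0.74
```

The hub is down 5 mm, matching a 5.4 rad turn. The far ball is at (635,83) and the near one at (569,259), and nothing else has moved.

```bash
python3 -c "
from h import *
print(robot.job_done())"
```

```text
the job is handed in; nothing more can be done
None
```

I pushed the T-handle clockwise about 5.4 rad with the shut fingertips until the screw hit its dead stop, with the plate down on the flask. It sprang back slightly on release, the finger is clear, the other things look undisturbed, and I handed the job in at about 12 s (no verdict was shown).

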